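# Turn a drawer end for end and slide it home in its guide rails

## Task

The loose drawer of the low three-drawer unit lies back to front on the bench: turn it end for end and slide it, strike end first, into the guide rails of the empty bay until the roller catch has snapped and its front plate sits flush against the unit. Ease it in rather than ramming it, keep the pen and the pencil in it, and leave the things round about where they are.

Things in the scene. Friction and masses are not known exactly. Their poses are not given: they have to be found in the camera images.
- tray: loose grey steel drawer, 0.25 to 0.55 kg with load. Origin: centre of the body's underside; +x to the rear end (goes in first), -x to the front plate. Body x -72 to 72, 63 wide, 34 high, walls 2.5, floor 4. Runner flanges along its foot: 4 high, 72 overall, corners cut at the rear. Grip it across the 63, fingertips at z 8 or more. At the start its front faces the unit within 20 deg
- tray_pull (a point): middle of the outer face of the folded finger pull on the drawer's front plate, at (-89.5, 0, 19) in the drawer's frame; this flat upright face, good to push on, is 46 wide, z 12 to 25. The plate behind it is 84 wide, 3 thick, z 1 to 44, its back at x=-72.5: too wide to go between the rails. More than 35 N between drawer and unit counts as ramming
- tray_strike (a point): tip of the strike on the drawer's rear wall, at (89, 0, 18) in the drawer's frame: a 3 mm thick neck that ends in an upright round head 9 in diameter, centred at x = 84.5
- unit: low dark steel drawer unit, fixed, 270 wide, 48 high. Origin: on the bench below the place of the middle drawer; +x inward. Front face at x=-72.5, back at x=102. Bays at y=-88, 0 and 88; two hold closed drawers, whose fronts and pulls stick out, any one is empty. Floor 4 thick; over the last 22 in front of the face a bent-down lip slopes from the bench up to it. Top's underside at z=45.5
- bay: the empty bay. Origin: on its floor, 4 above the bench, where the drawer's origin lies when home (plate on the unit's face, a hard stop); +x inward. Rails 75 apart (1.5 play a side), lips over the runners 7 above the floor. Fed in with its front end still on the bench, the drawer tips nose-up and wedges under the lips half way: carry the front level, up 4; from 50 short of home it lies level alone
- bay_mouth (a point): middle of the empty bay's mouth on its floor, at (-72.5, 0, 0) in the bay's frame. Deep inside, at x = 78.5, stands the double roller catch: from about 13 short of home the strike spreads its two spring rollers and the push rises to some 6 to 13 N, the sliding friction of 1 to 4 N included; it falls off 6 short of home, and the rollers then draw the drawer in
- pen: thick pen lying loose along the drawer inside it, 135 long, 16 thick; origin: centre of its underside
- pencil: pencil lying loose beside it, 112 long, 7 thick; origin: centre of its underside
- tape: bystander: roll of masking tape on top of the drawer unit, 104 across, 25 high; origin: centre of its underside
- spectacles: bystander: spectacles on the bench, 141 x 142 x 42; origin: centre of its underside
- wood_block: bystander: wood block on the bench, 45 x 90 x 60; origin: centre of its underside
- sanding_block: bystander: sanding block on the bench, 62 x 111 x 32; origin: centre of its underside

How it is judged (in metres and radians):
At the end, for the whole second after the job is handed in: the drawer is home in the empty bay, strike end inward and pull outward: within 2 mm of the stop along the bay, 3 mm across it, level on the bay's floor and at rest, with the pen and the pencil lying in it (x of tray in the frame of bay between -0.002 and 0.002 m and y of tray in the frame of bay between -0.003 and 0.003 m and z of tray in the frame of bay between -0.002 and 0.003 m and x of tray_pull in the frame of bay below -0.07 m and angle between tray's own z axis and vertical below 0.04 rad and linear speed of tray below 0.01 m/s and x of pen in the frame of tray between -0.07 and 0.07 m and y of pen in the frame of tray between -0.033 and 0.033 m and z of pen in the frame of tray between -0.002 and 0.03 m and x of pencil in the frame of tray between -0.07 and 0.07 m and y of pencil in the frame of tray between -0.033 and 0.033 m and z of pencil in the frame of tray between -0.002 and 0.03 m); the robot touches nothing.
It fails at once if the drawer is rammed: more than 35 N between drawer and unit (contact force between tray and unit above 35 N).
It fails at once if a thing standing by (tape, spectacles, wood block, sanding block) is moved by more than 30 mm (distance of any of tape, spectacles, wood_block, sanding_block from where it was at the start of the episode above 0.03 m).
It also fails if it takes over 58 s, if anything falls off the work surface, if the arm or the gripper's body presses on something with over 40 N, if the wrist force passes 120 N, or if a joint passes its speed limit or range.

## Robot

A 6-joint arm with a two-finger parallel gripper is mounted at the origin on a cart in front of the work surface, level with it; the furniture and walls round the work are solid. World frame = base frame: x ahead of the robot, y to its left, z up, the work surface at z = 0. Lengths are in m, angles in degrees, forces in N, time in s.
With the tool pointing down it reaches from about 0.275 to 0.825 m from the base axis. Payload 5.2 kg.
Tool frame: the origin (TCP) lies between the finger pads; the fingertips stand 11 mm ahead of it and the grasp point (between the pads) lies 8 mm behind it (r.finger_overhang is the distance from the TCP to the fingertips, in m); z points along the fingers, y is the line along which they close (so a half turn about z gives the same grasp; the last joint's range is limited). The gripper opens to 93 mm and grips with 3 to 60 N. Pads are 15 mm wide; open, the fingers measure 128 mm over their backs; the gripper's body (75 mm by 188 mm) begins 65 mm behind the grasp point.
Start: joints at [63.782, 14.817, 87.949, -0, 77.235, -11.62], TCP at [0.139, 0.532, 0.23] pointing down, gripper open.
Joint ranges: [-179.93, 179.93], [-52.35, 119.4], [10.71, 147.94], [-69.91, 249.91], [12.55, 155.21], [-178.61, 178.61]. Speed limits (degrees/s): [147.25, 147.25, 180, 180, 180, 180].

## Interface

Orientations are given as a 3x3 rotation matrix whose columns are the frame's x, y, z axes.
In Python, from station import r, optics gives the robot as it stands (r), with the cameras (optics).
- The arm moves only by the shell command python3 inch.py FILE [FORCE], which reads ROWS from the file FILE. ROWS is a JSON object whose key "rows" holds a list of rows, 1 to 5 of them, each of 5 numbers: the opening from 0.0 (shut) to 1.0 (fully open), then dx, dy, dz in shares of 60 cm (1.0 is 60 cm), then a turn about the tool's z in parts of the range, where 1.0 means 120 degrees; each row shifts and turns the commanded pose from where the row before left it, along the tool's axes as they then stand; what a row does not reach is not made up. A row lasts 1/12 s, in which the tool goes at most 0.0417 m and 7.16 degrees, less where a joint would pass 70% of its speed; a pose out of reach is approached as far as the arm can. The fingers move at their own pace and stop on an object; FORCE is the grip in N (left out, the last holds). Time passes only in rows, so rows that do not move let the fingers close. It prints the time, the measured TCP pose, the force, the opening and the grip force at its end. A shift or turn number past 1, either way, is cut back to 1. Input that does not fit is refused with a message, and nothing moves.
- r.get_state(): the state, without advancing time (a new reading comes with each control period).
- optics.capture(name): name is "scene" or "top" or "wrist"; returns a dict with "color" (480x640x3 uint8, blue, green, red), "vertical_fov" (degrees; the focal length in pixels is half the picture's height over the tangent of half this angle, whatever the lens; pixels are square), "cx", "cy" (the principal point, pixels), "camera_from_world" (4x4, takes a point from world to camera coordinates). Camera axes: x right, y down, z forward; pixel columns grow to the right and rows downward; lengths in m; the calibration is good to about 2 mm. A picture is of the moment at which its call begins. There is no depth.
- r.job_done(): hands the job in; it is judged then, once.
The state is a dict: "t": time; "joint_pos": joint angles; "qvel": joint speeds; "joint_torque": joint torques, N m; "tool_pos": TCP position; "tool_rot": TCP orientation; "wrist_force": force on the tool from outside, world axes, zero at the start; "ft_torque": the same for the moment, N m; "width": opening from 0.0 (shut) to 1.0 (fully open); "grasp_force": force on a finger pad.
Only numpy, scipy, OpenCV 4.12 (cv2) and the standard library are available. Lean on these libraries where they do the work, as an engineer would, in place of code of your own. Each camera call takes 0.05 s, during which the arm holds its last target. There are 200 camera calls.

## Working session

There is one attempt and no reset: what is moved stays moved. The work goes in short steps, Python scripts to look and compute and a shell command to move; the robot and the scene stay as the last step left them, time stands still between calls to the robot, and variables do not carry over. Pictures are saved under pics/ and viewed, at most 13 in all, crops included, and the job is handed in when it is done.

```bash
ls; mkdir -p pics
python3 - <<'E'
from station import r, optics
import cv2,numpy as np
s=r.get_state();print(s['t'],s['tool_pos'],s['tool_rot'],s['width'])
a=optics.capture('top');b=optics.capture('scene')
for n,c in(('top',a),('scene',b)):
    cv2.imwrite(f'pics/{n}0.png',c['color']);print(n,c['vertical_fov'],c['cx'],c['cy'],np.round(c['camera_from_world'],4).tolist())
E
```

```text
inch.py
pics
station.py
0.0 [0.13838677 0.53178619 0.22883147] [[-9.67707447e-01  2.52074775e-01 -7.77646114e-04]
 [ 2.52075723e-01  9.67706234e-01 -1.57298503e-03]
 [ 3.56023144e-04 -1.71821504e-03 -9.99998460e-01]] 1.001745640460599
top 48.52364121463544 309.41003843586844 235.8403738836986 [[-0.4001, -0.9165, 0.0022, 0.278], [-0.8485, 0.3696, -0.3787, 0.4838], [0.3463, -0.1534, -0.9255, 1.1942], [0.0, 0.0, 0.0, 1.0]]
scene 56.09880683270151 319.08009945468797 240.73610332177452 [[0.4246, -0.9052, -0.0161, -0.188], [-0.6317, -0.2835, -0.7215, 0.45], [0.6486, 0.3166, -0.6922, 0.5504], [0.0, 0.0, 0.0, 1.0]]
```

View pics/top0.png

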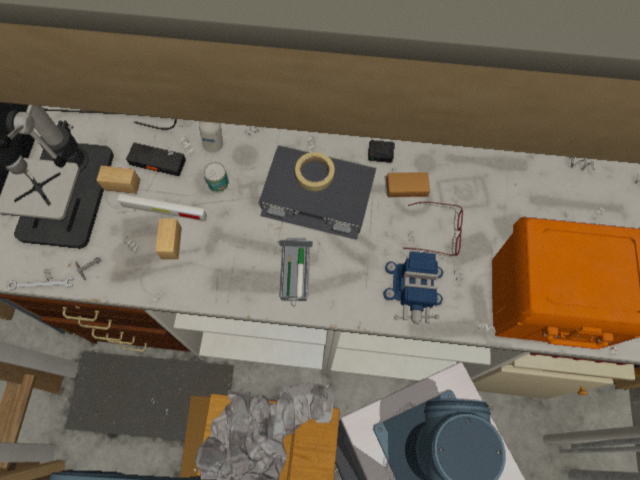

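View pics/scene0.png

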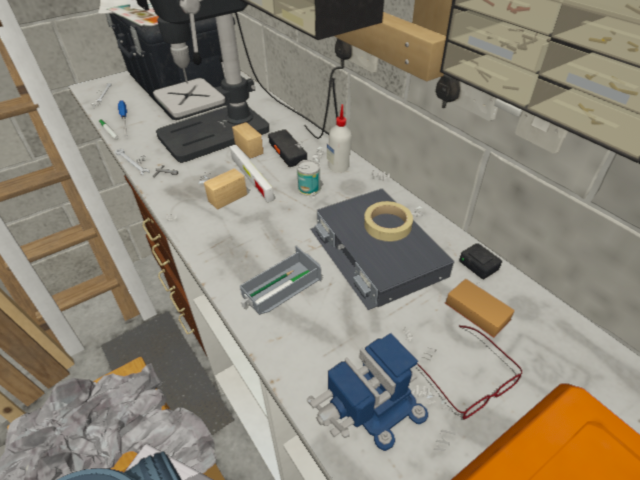

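The top view shows the unit (centre ~318,190) with the tape on it. The drawer lies at about (295,270), its plate towards the unit and its strike towards the bench edge. The scene view agrees. I'll zoom in to identify the empty bay.

Run:
```python
import cv2,numpy as np
a=cv2.imread('pics/top0.png')[190:310,250:385];b=cv2.imread('pics/scene0.png')[185:320,235:460]
a=cv2.resize(a,None,fx=5,fy=5,interpolation=cv2.INTER_CUBIC);b=cv2.resize(b,None,fx=3.5,fy=3.5,interpolation=cv2.INTER_CUBIC)
cv2.imwrite('pics/a.png',cv2.convertScaleAbs(a,alpha=1.5));cv2.imwrite('pics/b.png',cv2.convertScaleAbs(b,alpha=1.5))
```

```text
(no output)
```

View pics/a.png

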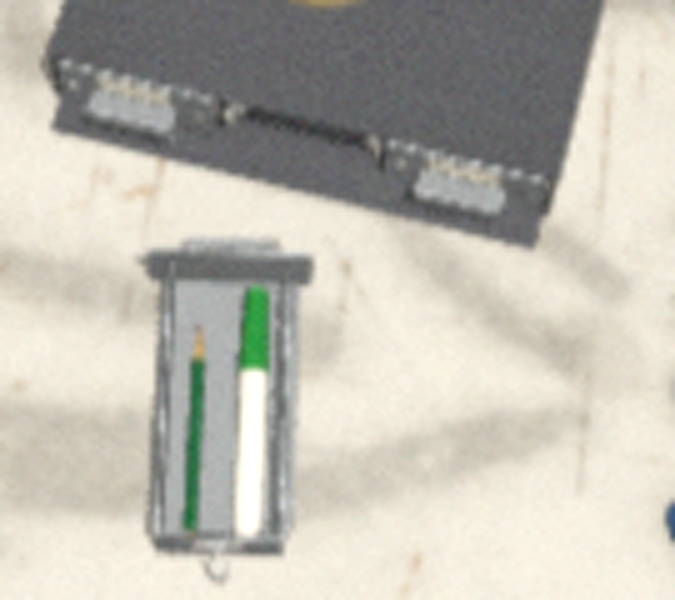

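View pics/b.png

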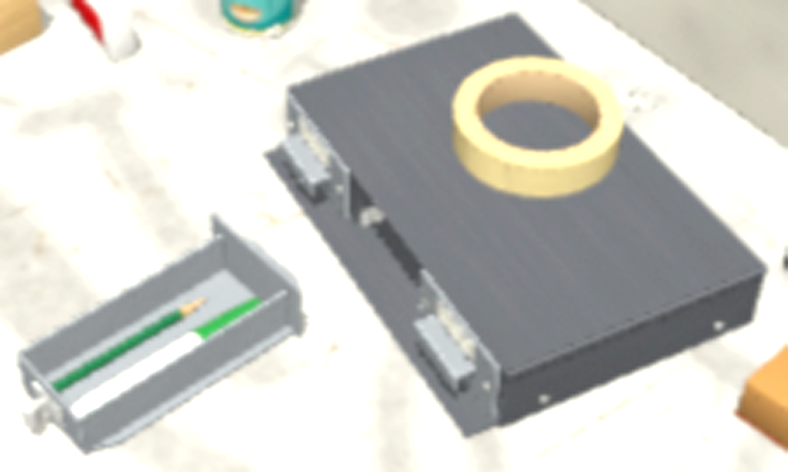

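The middle bay is empty, because the left and right bays have plates and pulls. The drawer's plate is at crop y≈265 and its strike at crop (215,570). Now I'll turn the corner picks into poses.

```bash
cat > h.py <<'E'
import numpy as np,cv2
from station import r, optics
def ray(c,p,z):
    f=240/np.tan(np.radians(c['vertical_fov']/2));M=np.array(c['camera_from_world']);R,t=M[:3,:3],M[:3,3]
    o=-R.T@t;d=R.T@np.array([(p[0]-c['cx'])/f,(p[1]-c['cy'])/f,1]);return (o+d*(z-o[2])/d[2])[:2]
def proj(c,P):
    f=240/np.tan(np.radians(c['vertical_fov']/2));q=np.array(c['camera_from_world'])@np.append(P,1)
    return np.array([f*q[0]/q[2]+c['cx'],f*q[1]/q[2]+c['cy']])
def fit(model,W):
    m=np.array(model,float);W=np.array(W);a=m-m.mean(0);b=W-W.mean(0)
    th=np.arctan2((a[:,0]*b[:,1]-a[:,1]*b[:,0]).sum(),(a*b).sum());R=np.array([[np.cos(th),-np.sin(th)],[np.sin(th),np.cos(th)]])
    t=W.mean(0)-R@m.mean(0);return t,np.degrees(th),np.round((W-(m@R.T+t))*1000,1)
E
python3 - <<'E'
from h import *
for n in('top','scene'):
    c=optics.capture(n);im=c['color']
    A=(lambda x,y:((x+.5)/5-.5+250,(y+.5)/5-.5+190)) if n=='top' else (lambda x,y:((x+.5)/3.5-.5+235,(y+.5)/3.5-.5+185))
    hsv=cv2.cvtColor(im,cv2.COLOR_BGR2HSV);m=((hsv[...,2]<115)&(hsv[...,1]<90)).astype(np.uint8)
    w=np.zeros_like(m); 
    if n=='top': w[140:250,250:385]=1
    else: w[185:312,305:458]=1
    cs=cv2.findContours(m*w,0,2)[0];k=max(cs,key=cv2.contourArea);print(n,cv2.contourArea(k),cv2.approxPolyDP(cv2.convexHull(k),2,True)[:,0].tolist())
    if n=='top':
        U=[((-94.5,135),0,A(50,128)),((-94.5,-135),0,A(535,245))]
        T=[((-72.5,-42),44,A(148,255)),((-72.5,42),44,A(312,259)),((89,0),18,A(218,580)),((72,-31.5),34,A(152,540)),((72,31.5),34,A(285,543))]
    else:
        U=[((-94.5,135),0,A(265,152)),((-94.5,-135),0,A(467,437)),((102,135),48,A(515,13)),((102,-135),48,A(765,268)),((-72.5,-135),48,A(500,372))]
        T=[((-72.5,-42),44,A(215,215)),((-72.5,42),44,A(300,290)),((72,-31.5),34,A(22,355)),((72,31.5),34,A(78,410))]
    for nm,L in(('unit',U),('tray',T)):
        W=[ray(c,p,z/1000) for _,z,p in L]
        print(nm,fit(np.array([q for q,_,_ in L])/1000,W))
E
```

```text
top 6255.5 [[278, 146], [375, 168], [356, 239], [260, 215], [258, 201]]
unit (array([ 0.68968592, -0.01891463]), np.float64(-38.238462221602184), array([[-1.9, -2.4],
       [ 1.9,  2.4]]))
tray (array([0.50931409, 0.1213353 ]), np.float64(154.73407285904133), array([[-0.7, -0.6],
       [ 0.2,  0.6],
       [ 1.4, -0.6],
       [-0.3,  1.1],
       [-0.6, -0.6]]))
scene 8060.0 [[382, 189], [453, 262], [448, 277], [368, 309], [311, 229], [319, 209]]
unit (array([ 0.68382797, -0.0186406 ]), np.float64(-39.13644025988292), array([[-0. , -4.7],
       [ 4.7, -0.3],
       [-3.4,  1.1],
       [-1.1,  1.5],
       [-0.1,  2.4]]))
tray (array([0.50897435, 0.11758511]), np.float64(153.6873566236898), array([[-2.5, -1.7],
       [ 0.4,  1.6],
       [-2.6, -4. ],
       [ 4.8,  4. ]]))
```

Run:
```python
from h import *
c=optics.capture('top')
for n,p in dict(block=(168,238),blockb=(158,255),vice_l=(388,290),vice_tl=(386,265),vice_bot=(416,318),red=(200,215),specs=(406,250)).items(): print(n,ray(c,p,0).round(3))
s=r.get_state();R=np.array(s['tool_rot'])
G=np.array([.509,.1195,0])-.044*np.array([np.cos(np.radians(154.5)),np.sin(np.radians(154.5)),0]);print('G',G)
# approach: TCP z = tips + overhang; tips at z 10
print(r.finger_overhang)
G[2]=.010+r.finger_overhang
print('delta tool',R.T@(G-s['tool_pos']),'yaw',np.degrees(np.arctan2(R[1,0],R[0,0])))
```

```text
block [0.732 0.386]
blockb [0.697 0.424]
vice_l [ 0.377 -0.076]
vice_tl [ 0.438 -0.102]
vice_bot [ 0.285 -0.107]
red [0.761 0.288]
specs [ 0.454 -0.168]
G [0.54871375 0.10055751 0.        ]
0.011
delta tool [-0.50575682 -0.31399369  0.20842963] yaw 165.39937741404017
```

Careful with the scale: shifts go in shares of 60 cm and turns go in shares of 120 degrees. That gives: -0.0337 m / 0.6 = -0.0562, -0.0209 m / 0.6 = -0.0348.

```bash
echo '{"rows":[[1,-0.0562,-0.0348,0,0],[1,-0.0562,-0.0348,0,0],[1,-0.0562,-0.0348,0,0],[1,-0.0562,-0.0348,0,0],[1,-0.0562,-0.0348,0,0]]}' > rows.txt && python3 inch.py rows.txt 50; echo '{"rows":[[1,-0.0562,-0.0348,0,0],[1,-0.0562,-0.0348,0,0],[1,-0.0562,-0.0348,0,0],[1,-0.0562,-0.0348,0,0],[1,-0.0562,-0.0348,0,0]]}' > rows.txt && python3 inch.py rows.txt; echo '{"rows":[[1,-0.0562,-0.0348,0,0],[1,-0.0562,-0.0348,0,0],[1,-0.0562,-0.0348,0,0],[1,-0.0562,-0.0348,0,0],[1,-0.0562,-0.0348,0,0]]}' > rows.txt && python3 inch.py rows.txt; echo '{"rows":[[1,0,0,0.0333,0.0454],[1,0,0,0.0333,0.0454],[1,0,0,0,0],[1,0,0,0,0]]}' > rows.txt && python3 inch.py rows.txt
cat > st.py <<'E'
from h import *
s=r.get_state();R=np.array(s['tool_rot']);p=np.array(s['tool_pos'])
print('t',s['t'],'p',p.round(4),'yaw',np.degrees(np.arctan2(R[1,0],R[0,0])).round(2),'F',np.round(s['wrist_force'],1),'w',round(s['width'],3),'g',s['grasp_force'],'q',np.round(s['joint_pos'],1))
E
python3 - <<'E'
from st import *
for n in('wrist','top'):
    c=optics.capture(n);cv2.imwrite(f'pics/{n}1.png',c['color'])
print('go',R.T@(np.array([.5487,.1006,.021])-p))
print('wrist cam',np.round(np.array(optics.capture('wrist')['camera_from_world']),3).tolist(),c['vertical_fov'])
E
```

```text
t: 0.67
tool_pos: [0.276, 0.3873, 0.2297]
tool_rot: [[-0.968, 0.251, 0.0], [0.251, 0.968, 0.0], [-0.0, 0.0, -1.0]]
wrist_force: [1.1, 0.8, -0.5]
width: 0.997
grasp_force: 0.0
t: 1.08
tool_pos: [0.413, 0.2434, 0.2298]
tool_rot: [[-0.968, 0.252, 0.0], [0.252, 0.968, 0.0], [-0.0, 0.0, -1.0]]
wrist_force: [0.9, 0.6, -0.4]
width: 1.0
grasp_force: 0.0
t: 1.5
tool_pos: [0.5498, 0.0997, 0.2296]
tool_rot: [[-0.968, 0.252, 0.0], [0.252, 0.968, 0.0], [-0.0, 0.0, -1.0]]
wrist_force: [1.0, 0.2, 0.2]
width: 0.999
grasp_force: 0.0
t: 1.83
tool_pos: [0.5479, 0.1014, 0.1887]
tool_rot: [[-0.904, 0.428, -0.003], [0.428, 0.904, 0.0], [0.003, -0.001, -1.0]]
wrist_force: [-1.2, 0.6, 0.4]
width: 1.0
grasp_force: 0.0
t 1.8333 p [0.5479 0.1014 0.1887] yaw 154.64 F [-1.2  0.6  0.4] w 1.0 g 0.0 q [ -1.   17.4  90.3   0.   72.4 -65.6]
go [-1.58163611e-03 -1.22678463e-04  1.67681674e-01]
wrist cam [[0.428, 0.904, 0.001, -0.328], [0.872, -0.414, 0.261, -0.457], [0.236, -0.11, -0.965, 0.234], [0.0, 0.0, 0.0, 1.0]] 48.52364121463544
```

View pics/wrist1.png

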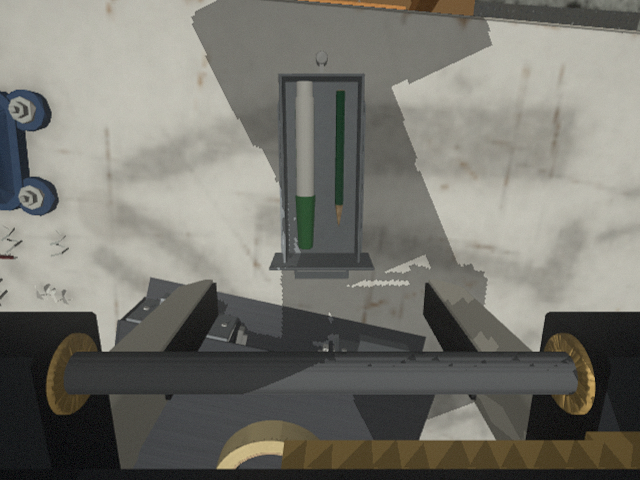

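The wrist view shows the drawer centred, with its rear corners at (279,74) and (364,74), the strike tip at (321,52), and the plate at y≈253-270. I'll refine the pose from these.

Run:
```python
from st import *
c=optics.capture('wrist');print(c['vertical_fov'],c['cx'],c['cy'])
L=[((72,-31.5),34,(364.5,74)),((72,31.5),34,(279,74)),((89,0),18,(321.5,51.5)),((-72.5,-42),44,(373,254)),((-72.5,42),44,(271,254))]
W=[ray(c,p,z/1000) for _,z,p in L];t,th,e=fit(np.array([q for q,_,_ in L])/1000,W);print(t,th,e.tolist())
G=np.append(t-.044*np.array([np.cos(np.radians(th)),np.sin(np.radians(th))]),.021);print('go',G,R.T@(G-p))
```

```text
t 1.9833 p [0.5493 0.102  0.1911] yaw 154.67 F [ 0.5  0.1 -0.1] w 1.0 g 0.0 q [ -0.9  17.3  90.2  -0.   72.4 -65.6]
62.17512103659262 320.23485403278954 239.99164309732953
[0.50861927 0.12399295] 154.74254730852684 [[3.8, -2.1], [4.0, -1.5], [3.0, -1.5], [-6.0, 1.1], [-4.8, 4.0]]
go [0.54841285 0.10521875 0.021     ] [0.00250231 0.00244066 0.17005129]
```

In the tool's units: 0.034 m / 0.6 = 0.0567, 0.0015 m / 0.6 = 0.0025.

```bash
echo '{"rows":[[1,0.0017,0.0025,0.0567,0],[1,0,0,0.0567,0],[1,0,0,0.0567,0],[1,0,0,0.0567,0],[1,0,0,0.0567,0]]}' > rows.txt && python3 inch.py rows.txt; echo '{"rows":[[1,0,0,0,0],[0.5,0,0,0,0],[0.5,0,0,0,0],[0.4,0,0,0,0],[0.4,0,0,0,0]]}' > rows.txt && python3 inch.py rows.txt 45;echo '{"rows":[[0.4,0,0,0,0],[0.4,0,0,0,0],[0.4,0,0,0,0]]}' > rows.txt && python3 inch.py rows.txt
```

```text
t: 2.45
tool_pos: [0.5495, 0.1038, 0.0198]
tool_rot: [[-0.904, 0.428, 0.003], [0.429, 0.904, -0.0], [-0.003, 0.001, -1.0]]
wrist_force: [0.8, 0.4, 0.7]
width: 0.997
grasp_force: 0.0
t: 2.87
tool_pos: [0.5505, 0.1033, 0.0223]
tool_rot: [[-0.903, 0.43, 0.005], [0.43, 0.903, -0.0], [-0.004, 0.002, -1.0]]
wrist_force: [-0.2, 0.1, 0.3]
width: 0.764
grasp_force: 0.0
t: 3.12
tool_pos: [0.5498, 0.1029, 0.0216]
tool_rot: [[-0.903, 0.43, 0.003], [0.43, 0.903, -0.001], [-0.003, 0.001, -1.0]]
wrist_force: [-0.2, -1.3, 7.2]
width: 0.668
grasp_force: 45.0
```

In the tool's units: 0.015 m / 0.6 = 0.025, 0.012 m / 0.6 = 0.02.

```bash
echo '{"rows":[[0.4,0,0,-0.0067,0],[0.4,0,0,-0.0067,0],[0.4,0,0,-0.0067,0],[0.4,0.02,0,0,0],[0.4,0.025,0.0017,0,0]]}' > rows.txt && python3 inch.py rows.txt; echo '{"rows":[[0.4,0.025,0.0017,0,0],[0.4,0.02,0,0,0],[0.4,0.0067,0,0,0],[0.4,0,0,0,0.025],[0.4,0,0,0,0.0417]]}' > rows.txt && python3 inch.py rows.txt
python3 - <<'E'
from st import *
cv2.imwrite('pics/top2.png',cv2.resize(optics.capture('top')['color'][150:330,200:400],None,fx=3,fy=3))
E
```

```text
t: 3.53
tool_pos: [0.5248, 0.1156, 0.0319]
tool_rot: [[-0.902, 0.432, 0.001], [0.432, 0.902, 0.0], [-0.001, 0.001, -1.0]]
wrist_force: [-0.4, 0.2, -3.4]
width: 0.673
grasp_force: 44.9
t: 3.95
tool_pos: [0.4966, 0.1303, 0.0318]
tool_rot: [[-0.833, 0.553, 0.0], [0.553, 0.833, -0.0], [-0.0, 0.0, -1.0]]
wrist_force: [0.4, 0.7, -1.7]
width: 0.675
grasp_force: 44.9
t 3.95 p [0.4966 0.1303 0.0318] yaw 146.42 F [ 0.4  0.7 -1.7] w 0.675 g 44.938695430755615 q [  2.2  23.9 106.6  -0.   49.4 -54.2]
```

View pics/top2.png

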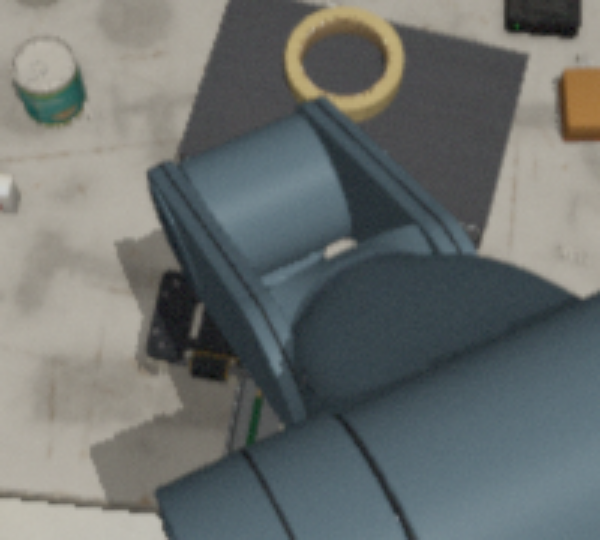

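The arm hides the drawer in the top view, but the wrist force shows it is carried. Turning now.

In the tool's units: 7 degrees / 120 = 0.0583.

```bash
for i in 1 ; do :; done; echo '{"rows":[[0.4,0,0,0,0.05],[0.4,0,0,0,0.0583],[0.4,0,0,0,0.0583],[0.4,0,0,0,0.0583],[0.4,0,0,0,0.0583]]}' > rows.txt && python3 inch.py rows.txt >/dev/null; echo '{"rows":[[0.4,0,0,0,0.0583],[0.4,0,0,0,0.0583],[0.4,0,0,0,0.0583],[0.4,0,0,0,0.0583],[0.4,0,0,0,0.0583]]}' > rows.txt && python3 inch.py rows.txt>/dev/null;  echo '{"rows":[[0.4,0,0,0,0.0583],[0.4,0,0,0,0.0583],[0.4,0,0,0,0.0583],[0.4,0,0,0,0.0583],[0.4,0,0,0,0.0583]]}' > rows.txt && python3 inch.py rows.txt;  echo '{"rows":[[0.4,0,0,0,0.0583],[0.4,0,0,0,0.0583],[0.4,0,0,0,0.0583],[0.4,0,0,0,0.0583],[0.4,0,0,0,0.0583]]}' > rows.txt && python3 inch.py rows.txt>/dev/null;  echo '{"rows":[[0.4,0,0,0,0.0583],[0.4,0,0,0,0.0583],[0.4,0,0,0,0.0583],[0.4,0,0,0,0.0583],[0.4,0,0,0,0.0583]]}' > rows.txt && python3 inch.py rows.txt>/dev/null; echo '{"rows":[[0.4,0,0,0,0.05],[0.4,0,0,0,0.0333],[0.4,0,0,0,0.0167],[0.4,0,0,0,0]]}' > rows.txt && python3 inch.py rows.txt
python3 - <<'E'
from st import *
c=optics.capture('wrist')
cv2.imwrite('pics/wrist3.png',c['color'])
E
```

```text
t: 5.25
tool_pos: [0.497, 0.13, 0.0316]
tool_rot: [[0.74, 0.673, -0.0], [0.673, -0.74, -0.0], [-0.0, -0.0, -1.0]]
wrist_force: [0.4, 0.4, -3.7]
width: 0.675
grasp_force: 44.9
t: 6.42
tool_pos: [0.4969, 0.13, 0.0316]
tool_rot: [[0.772, -0.636, -0.0], [-0.636, -0.772, 0.0], [-0.0, 0.0, -1.0]]
wrist_force: [0.0, 1.1, -3.4]
width: 0.673
grasp_force: 44.9
t 6.4167 p [0.4969 0.13   0.0316] yaw -39.48 F [ 0.   1.1 -3.4] w 0.673 g 44.94712829589844 q [  2.2  24.  106.6   0.   49.5 131.7]
```

View pics/wrist3.png

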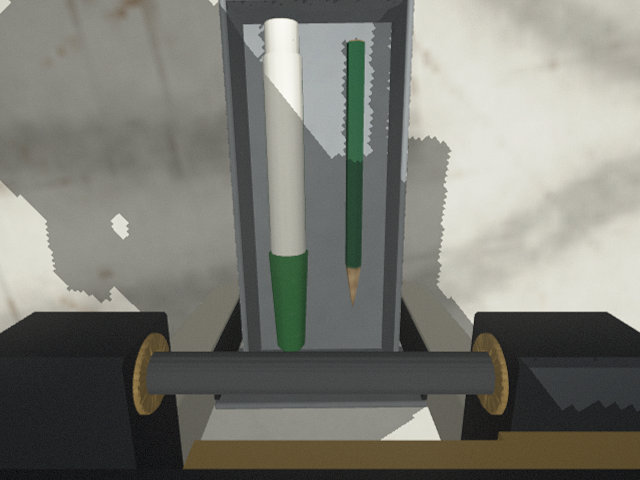

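The wrist view shows the drawer straight between the fingers, with the pen and pencil lying in it. Next I'll check the scene camera for the nose and mouth.

Run:
```python
from st import *
c=optics.capture('scene')
cv2.imwrite('pics/scene3.png',c['color'])
cv2.imwrite('pics/s3.png',cv2.convertScaleAbs(cv2.resize(c['color'][170:330,230:465],None,fx=3.4,fy=3.4,interpolation=cv2.INTER_CUBIC),alpha=1.4))
t=cv2.imread('pics/top0.png');cv2.imwrite('pics/top3.png',optics.capture('top')['color'])
```

```text
t 6.4667 p [0.497  0.13   0.0316] yaw -39.38 F [-0.  -0.1 -2.8] w 0.673 g 44.946584701538086 q [  2.2  24.  106.6  -0.   49.5 131.6]
```

View pics/s3.png

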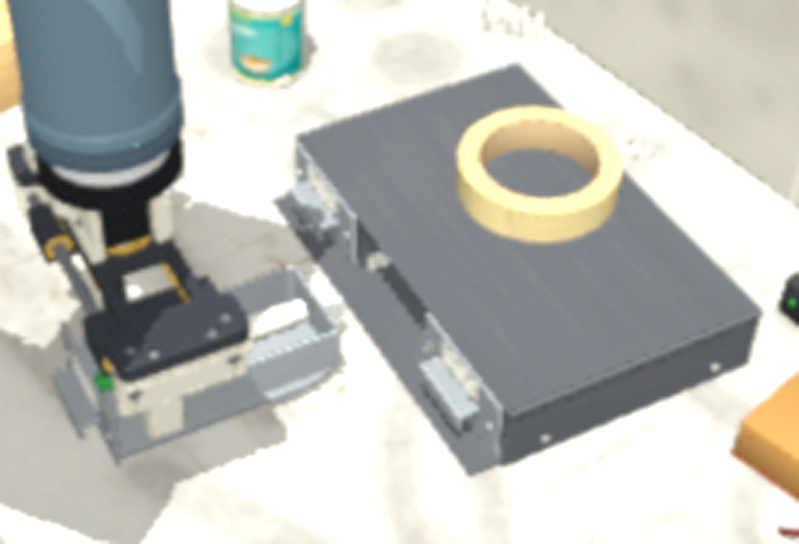

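The scene view shows the drawer, level and strike end first, pointing into the mouth of the empty bay. The bay lies between the plates at crop (355,215) and (430,320). I'll fit the unit's edges as lines in both views to pin down lateral position and yaw.

Run:
```python
from h import *
cams={n:optics.capture(n) for n in('top','scene')}
def line(n,p,q,z,trim=.12):
    im=cv2.GaussianBlur(cv2.imread(f'pics/{n}0.png',0),(3,3),0).astype(np.float32)
    p,q=np.array(p,float),np.array(q,float);d=(q-p)/np.linalg.norm(q-p);nn=np.array([-d[1],d[0]]);pts=[]
    k=np.arange(-4,4.01,.25)
    for a in np.linspace(trim,1-trim,40):
        b=p+a*(q-p);xy=b+k[:,None]*nn
        v=cv2.remap(im,xy[:,0].astype(np.float32)[None],xy[:,1].astype(np.float32)[None],1)[0]
        g=abs(np.gradient(v));i=g.argmax();
        if g[i]>4:
            w=g[max(0,i-3):i+4];pts.append(b+nn*(k[max(0,i-3):i+4]*w).sum()/w.sum())
    W=np.array([ray(cams[n],x,z) for x in pts],np.float32)
    vx,vy,x0,y0=cv2.fitLine(W,cv2.DIST_HUBER,0,.001,.001).ravel()
    res=(W-[x0,y0])@[-vy,vx];return np.array([x0,y0]),np.degrees(np.arctan2(vy,vx))%180,len(pts),res.std()*1000
u=np.radians(-38.7);ex=np.array([np.cos(u),np.sin(u)]);ey=np.array([-ex[1],ex[0]]);O=np.array([.687,-.019])
for n,l in dict(
 top=[('left',(278,146),(264,192),.048),('right',(375,168),(363,218),.048),('back',(278,146),(375,168),.048),('lip',(260,215.5),(356,239),0)],
 scene=[('left',(382,189),(319,210),.048),('right',(453,262),(378,292),.048),('back',(382,189),(453,262),.048),('lip',(311,229),(368,309),0)]).items():
    for nm,p,q,z in l:
        c,a,k,s=line(n,p,q,z);print(n,nm,'angle',a.round(2),'xu,yu',((c-O)@ex*1000).round(1),((c-O)@ey*1000).round(1),k,s.round(2))
```

```text
top left angle 141.58 xu,yu 20.0 138.1 40 0.53
top right angle 141.35 xu,yu 22.1 -135.0 40 0.44
top back angle 51.68 xu,yu 99.9 -21.2 38 4.47
top lip angle 51.03 xu,yu -94.2 22.9 40 0.69
scene left angle 141.18 xu,yu 16.8 133.1 40 0.67Traceback (most recent call last):
  File "<stdin>", line 21, in <module>
  File "<stdin>", line 14, in line
cv2.error: OpenCV(4.12.0) /io/opencv/modules/imgproc/src/linefit.cpp:618: error: (-215:Assertion failed) npoints2 >= 0 || npoints3 >= 0 in function 'fitLine'
```

Run:
```python
from st import *
c=optics.capture('scene')
A=lambda x,y:((x+.5)/3.4-.5+230,(y+.5)/3.4-.5+170)
u=np.radians(-38.7);ex=np.array([np.cos(u),np.sin(u)]);ey=np.array([-ex[1],ex[0]]);O=np.array([.687,-.019])
f=lambda w:(((w-O)@ex*1000).round(1),((w-O)@ey*1000).round(1))
print('tcp',f(p[:2]))
for nm,q,z in(('rearL',(290,268),.045),('rearR',(338,345),.045),('strike',(342,308),.029),('plateL in',(355,213),.048),('plateR in',(430,318),.048),('lipL',(277,203),0),('lipR',(470,473),0)):print(nm,f(ray(c,A(*q),z)))
T=p[:2]+.044*R[:2,0]
for nm,x,y,z in(('rearL',72,31.5,34),('rearR',72,-31.5,34),('strike',89,0,18)):
    P=np.append(T+(R[:2,0]*x+ -R[:2,1]*y)/1000,.011+z/1000);e=proj(c,P);print(nm,f(P[:2]),((e-[230,170]+.5)*3.4-.5).round(0))
```

```text
t 6.6667 p [0.497  0.13   0.0316] yaw -39.43 F [ 0.   0.3 -2.9] w 0.675 g 44.94605898857117 q [  2.2  24.  106.6  -0.   49.5 131.6]
tcp (np.float64(-241.4), np.float64(-2.5))
rearL (np.float64(-131.9), np.float64(23.7))
rearR (np.float64(-134.7), np.float64(-46.0))
strike (np.float64(-112.1), np.float64(-7.1))
plateL in (np.float64(-75.3), np.float64(46.5))
plateR in (np.float64(-78.2), np.float64(-53.9))
lipL (np.float64(-93.6), np.float64(125.6))
lipR (np.float64(-93.8), np.float64(-131.6))
rearL (np.float64(-125.0), np.float64(27.5)) [297. 260.]
rearR (np.float64(-125.8), np.float64(-35.5)) [343. 328.]
strike (np.float64(-108.4), np.float64(-4.2)) [345. 303.]
```

In the tool's units: 0.01 m / 0.6 = 0.0167, -0.004 m / 0.6 = -0.0067, -0.7 degrees / 120 = -0.0058.

```bash
echo '{"rows":[[0.4,0,-0.0067,0,-0.0058],[0.4,0.0167,0,0.0033,0],[0.4,0.0167,0,0.0042,0],[0.4,0,0,0,0],[0.4,0,0,0,0]]}' > rows.txt && python3 inch.py rows.txt 45; echo '{"rows":[[0.4,0.0117,0,0,0],[0.4,0.0117,0,0,0],[0.4,0.0117,0,0,0],[0.4,0.0083,0,0,0],[0.4,0,0,0,0]]}' > rows.txt && python3 inch.py rows.txt
cat > sc.py <<'E'
from st import *
import sys
c=optics.capture('scene');cv2.imwrite(f'pics/{sys.argv[1]}.png',cv2.convertScaleAbs(cv2.resize(c['color'][170:330,230:465],None,fx=3.4,fy=3.4,interpolation=cv2.INTER_CUBIC),alpha=1.4))
u=np.radians(-38.7);ex=np.array([np.cos(u),np.sin(u)]);ey=np.array([-ex[1],ex[0]]);O=np.array([.687,-.019])
print('tcp xu,yu',(p[:2]-O)@ex*1000,(p[:2]-O)@ey*1000,'F u',np.array(s['wrist_force'])[:2]@ex,np.array(s['wrist_force'])[:2]@ey)
E
python3 sc.py s4
```

```text
t: 7.13
tool_pos: [0.5159, 0.1199, 0.0268]
tool_rot: [[0.779, -0.627, -0.0], [-0.627, -0.779, -0.0], [-0.0, 0.0, -1.0]]
wrist_force: [-0.1, -0.3, -3.7]
width: 0.671
grasp_force: 44.9
t: 7.55
tool_pos: [0.5369, 0.1034, 0.0274]
tool_rot: [[0.779, -0.627, 0.002], [-0.627, -0.779, -0.0], [0.001, -0.001, -1.0]]
wrist_force: [-0.0, 0.2, -2.7]
width: 0.673
grasp_force: 44.9
t 7.55 p [0.5369 0.1034 0.0274] yaw -38.85 F [-0.   0.2 -2.7] w 0.673 g 44.946205615997314 q [ -0.8  26.9 102.1  -0.   50.9 128.1]
tcp xu,yu -193.6628198974273 1.6725054283533205 F u -0.18837699205852865 0.16487310566291477
```

View pics/s4.png

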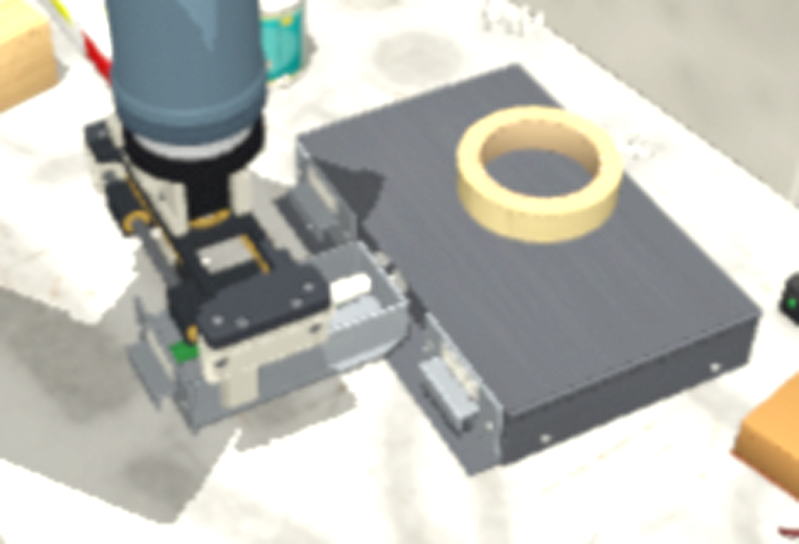

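The nose is over the lip and centred between the neighbouring plates, with the strike near the mouth. Feeding it in with gentle rows.

In the tool's units: 0.005 m / 0.6 = 0.0083, 0.004 m / 0.6 = 0.0067.

```bash
echo '{"rows":[[0.4,0.0083,0,0,0],[0.4,0.0083,0,0,0],[0.4,0.0067,0,0,0],[0.4,0.0033,0,0,0]]}' > rows.txt && python3 inch.py rows.txt; echo '{"rows":[[0.4,0.005,0,0,0],[0.4,0.005,0,0,0],[0.4,0.005,0,0,0],[0.4,0,0,0,0]]}' > rows.txt && python3 inch.py rows.txt; python3 sc.py s5
```

```text
t: 7.93
tool_pos: [0.5482, 0.0941, 0.0272]
tool_rot: [[0.779, -0.627, -0.0], [-0.627, -0.779, 0.0], [-0.0, 0.0, -1.0]]
wrist_force: [-2.7, 2.4, -2.0]
width: 0.672
grasp_force: 45.0
t: 8.27
tool_pos: [0.5542, 0.088, 0.0267]
tool_rot: [[0.779, -0.627, -0.002], [-0.627, -0.779, -0.001], [-0.001, 0.002, -1.0]]
wrist_force: [-3.9, -1.8, -2.9]
width: 0.677
grasp_force: 44.9
t 8.2667 p [0.5542 0.088  0.0267] yaw -38.84 F [-3.9 -1.8 -2.9] w 0.677 g 44.89761829376221 q [ -2.3  28.2  99.8  -0.   52.1 126.5]
tcp xu,yu -170.51831591066434 0.4407781179816481 F u -1.9096022295002748 -3.8200956528009833
```

In the tool's units: 0.004 m / 0.6 = 0.0067, 0.0015 m / 0.6 = 0.0025.

```bash
echo '{"rows":[[0.4,0,0.0025,0,0],[0.4,0.005,0,0,0],[0.4,0.0067,0,0,0],[0.4,0.005,0,0,0],[0.4,0,0,0,0]]}' > rows.txt && python3 inch.py rows.txt; python3 sc.py s5|tail -1;echo '{"rows":[[0.4,0.0067,0,0,0],[0.4,0.0067,0,0,0],[0.4,0.0067,0,0,0],[0.4,0.0067,0,0,0],[0.4,0,0,0,0]]}' > rows.txt && python3 inch.py rows.txt; python3 sc.py s5|tail -1
```

```text
t: 8.73
tool_pos: [0.5627, 0.0806, 0.0273]
tool_rot: [[0.779, -0.627, 0.001], [-0.627, -0.779, -0.0], [0.001, -0.0, -1.0]]
wrist_force: [-0.3, -3.0, -3.1]
width: 0.677
grasp_force: 44.9
tcp xu,yu -159.27483700096136 -0.0080816068929239 F u 1.6795776635437354 -2.557664045690319
t: 9.2
tool_pos: [0.5753, 0.0705, 0.0273]
tool_rot: [[0.779, -0.627, 0.001], [-0.627, -0.779, -0.0], [0.001, -0.0, -1.0]]
wrist_force: [-0.5, -1.3, -3.2]
width: 0.673
grasp_force: 44.9
tcp xu,yu -143.1317222449178 -0.034645450710934625 F u 0.44690559167189214 -1.2977567020333272
```

In the tool's units: 0.005 m / 0.6 = 0.0083, 0.004 m / 0.6 = 0.0067.

```bash
echo '{"rows":[[0.4,0.0067,0.0005,0,0],[0.4,0.0083,0,0,0],[0.4,0.0083,0,0,0],[0.4,0.0067,0,0,0],[0.4,0,0,0,0]]}' > rows.txt && python3 inch.py rows.txt; python3 sc.py s5|tail -1;echo '{"rows":[[0.4,0.0067,0,0,0],[0.4,0.0083,0,0,0],[0.4,0.0083,0,0,0],[0.4,0.0067,0,0,0],[0.4,0,0,0,0]]}' > rows.txt && python3 inch.py rows.txt; python3 sc.py s5|tail -1
```

```text
t: 9.67
tool_pos: [0.5894, 0.059, 0.0274]
tool_rot: [[0.779, -0.627, 0.002], [-0.627, -0.779, -0.0], [0.001, -0.001, -1.0]]
wrist_force: [0.9, 0.6, -2.7]
width: 0.672
grasp_force: 44.9
tcp xu,yu -124.90334735198822 -0.18471829419166325 F u 0.2948978513125346 1.0532260130479507
t: 10.13
tool_pos: [0.6032, 0.0476, 0.0273]
tool_rot: [[0.779, -0.627, 0.001], [-0.627, -0.779, -0.0], [0.001, -0.001, -1.0]]
wrist_force: [0.2, 0.1, -2.9]
width: 0.675
grasp_force: 44.9
tcp xu,yu -107.03088534265625 -0.40634989568961793 F u 0.06608290970556917 0.1906711448992098
```

In the tool's units: 0.005 m / 0.6 = 0.0083, 0.004 m / 0.6 = 0.0067.

```bash
echo '{"rows":[[0.4,0.0067,0,0,0],[0.4,0.0083,0,0,0],[0.4,0.0083,0,0,0],[0.4,0.0033,0,0,0],[0.4,0,0,0.0022,0]]}' > rows.txt && python3 inch.py rows.txt; python3 sc.py s6;echo '{"rows":[[0.4,0,0,0,0],[0.85,0,0,0,0],[0.85,0,0,0,0],[0.85,0,0,0,0],[0.85,0,0,0,0]]}' > rows.txt && python3 inch.py rows.txt; python3 sc.py s6
```

```text
t: 10.6
tool_pos: [0.6155, 0.0378, 0.0261]
tool_rot: [[0.779, -0.627, 0.001], [-0.627, -0.779, -0.0], [0.001, -0.001, -1.0]]
wrist_force: [0.7, -0.4, -3.1]
width: 0.676
grasp_force: 44.9
t 10.6 p [0.6155 0.0378 0.0261] yaw -38.83 F [ 0.7 -0.4 -3.1] w 0.676 g 44.94615375995636 q [ -6.8  32.6  91.7  -0.   55.6 122. ]
tcp xu,yu -91.30716440765228 -0.40059224476069133 F u 0.8223256581116446 0.1094603075476477
t: 11.07
tool_pos: [0.6148, 0.0384, 0.0263]
tool_rot: [[0.779, -0.626, 0.001], [-0.626, -0.779, -0.0], [0.001, -0.0, -1.0]]
wrist_force: [-0.1, 0.5, 0.7]
width: 0.842
grasp_force: 0.0
t 11.0667 p [0.6148 0.0384 0.0263] yaw -38.79 F [-0.1  0.5  0.7] w 0.842 g 0.0 q [ -6.8  32.6  91.7   0.   55.6 122. ]
tcp xu,yu -92.25363097441246 -0.3212078661745355 F u -0.3404898816615493 0.3236349132867529
```

View pics/s6.png

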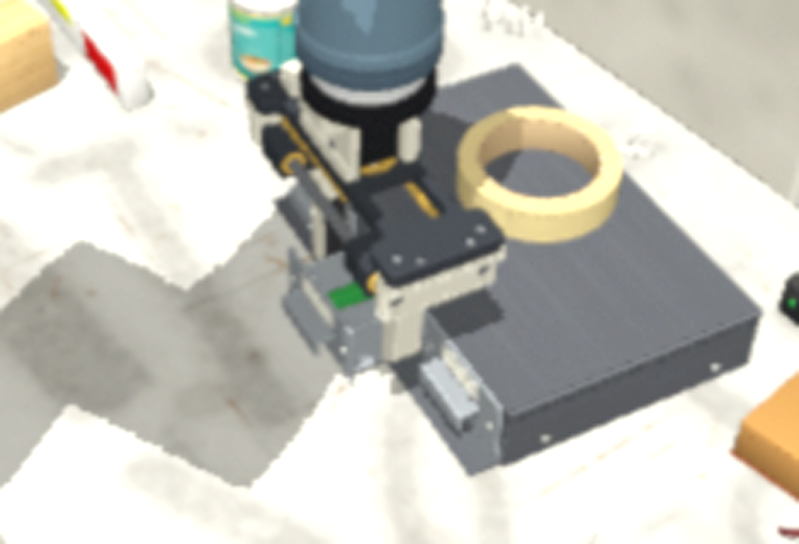

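The drawer is in the mouth, level, with its plate and pull still outside. The fingers are open and clear of the neighbouring pulls. I'll lift, back off and close for the push.

Careful with the scale: shifts go in shares of 60 cm and turns go in shares of 120 degrees. That gives: -0.034 m / 0.6 = -0.0567, -0.025 m / 0.6 = -0.0417.

```bash
echo '{"rows":[[0.85,0,0,-0.0167,0],[0.85,0,0,-0.0333,0],[0.85,0,0,-0.0417,0],[0.5,-0.05,0,0,0],[0,-0.0567,0,0,0]]}' > rows.txt && python3 inch.py rows.txt 10; echo '{"rows":[[0,0,0,0,0],[0,0,0,0,0],[0,0,0,0.0333,0],[0,0,0,0.0333,0],[0,0,0,0.0292,0]]}' > rows.txt && python3 inch.py rows.txt; echo '{"rows":[[0,0,0,0,0],[0,0,0,0,0]]}' > rows.txt && python3 inch.py rows.txt;python3 sc.py s7
python3 - <<'E'
from h import *
cv2.imwrite('pics/w7.png',optics.capture('wrist')['color'])
E
```

```text
t: 11.53
tool_pos: [0.5675, 0.0775, 0.0836]
tool_rot: [[0.778, -0.628, 0.007], [-0.628, -0.778, -0.001], [0.006, -0.004, -1.0]]
wrist_force: [-0.3, 0.9, -0.4]
width: 0.752
grasp_force: 0.0
t: 11.95
tool_pos: [0.5662, 0.0778, 0.0234]
tool_rot: [[0.779, -0.627, 0.002], [-0.627, -0.779, -0.0], [0.002, -0.001, -1.0]]
wrist_force: [0.1, -0.1, -0.8]
width: 0.402
grasp_force: 0.0
t: 12.12
tool_pos: [0.5649, 0.0779, 0.0229]
tool_rot: [[0.779, -0.627, -0.001], [-0.627, -0.779, -0.0], [-0.001, 0.001, -1.0]]
wrist_force: [0.3, 0.0, 1.4]
width: 0.258
grasp_force: 0.0
t 12.1167 p [0.5649 0.0779 0.0229] yaw -38.83 F [0.3 0.  1.4] w 0.258 g 0.0 q [ -3.3  29.2  98.7  -0.   52.1 125.5]
tcp xu,yu -155.88082366674868 -0.6941096676545246 F u 0.19436712788138166 0.16641461791516507
```

View pics/s7.png

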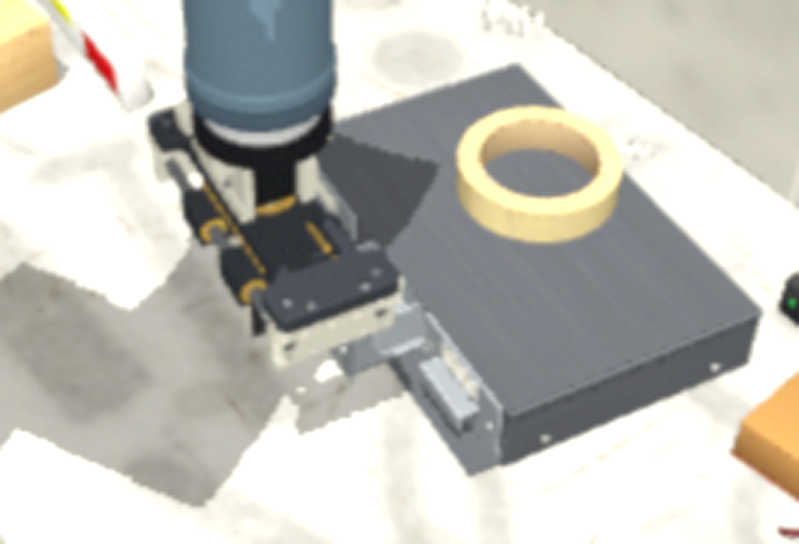

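The fingers stand just outside the pull, with the drawer still in the bay's mouth. Finishing the close and advancing gently.

In the tool's units: 0.004 m / 0.6 = 0.0067.

```bash
echo '{"rows":[[0,0,0,0,0],[0,0,0,0,0],[0,0,0,0,0],[0,0.0067,0,0,0],[0,0.0067,0,0,0]]}' > rows.txt && python3 inch.py rows.txt; echo '{"rows":[[0,0.005,0,0,0],[0,0.005,0,0,0],[0,0.005,0,0,0],[0,0.005,0,0,0],[0,0.005,0,0,0]]}' > rows.txt && python3 inch.py rows.txt; python3 sc.py s8|tail -1;  echo '{"rows":[[0,0.005,0,0,0],[0,0.005,0,0,0],[0,0.005,0,0,0],[0,0.005,0,0,0],[0,0.005,0,0,0]]}' > rows.txt && python3 inch.py rows.txt; python3 sc.py s8|tail -1
```

```text
t: 12.63
tool_pos: [0.5713, 0.0734, 0.0238]
tool_rot: [[0.78, -0.626, 0.001], [-0.626, -0.78, -0.0], [0.001, -0.0, -1.0]]
wrist_force: [-0.3, 0.3, 0.1]
width: 0.004
grasp_force: 0.0
t: 13.05
tool_pos: [0.5825, 0.064, 0.0233]
tool_rot: [[0.779, -0.627, -0.001], [-0.627, -0.779, 0.0], [-0.001, 0.0, -1.0]]
wrist_force: [-2.0, 1.9, 1.8]
width: 0.005
grasp_force: 1.5
tcp xu,yu -133.4393043837768 -0.5912550035710161 F u -2.7873967527915977 0.20622972712815096
t: 13.52
tool_pos: [0.5946, 0.0544, 0.0233]
tool_rot: [[0.779, -0.627, 0.0], [-0.627, -0.779, -0.0], [0.0, 0.0, -1.0]]
wrist_force: [-1.8, 1.4, 1.4]
width: 0.003
grasp_force: 1.1
tcp xu,yu -118.00074846651077 -0.524500778085667 F u -2.332596001090024 -0.04581477935469047
```

In the tool's units: 0.0025 m / 0.6 = 0.0042, 0.002 m / 0.6 = 0.0033.

```bash
echo '{"rows":[[0,0.0042,0,0,0],[0,0.0033,0,0,0],[0,0.0033,0,0,0],[0,0,0,0,0]]}' > rows.txt && python3 inch.py rows.txt; python3 sc.py s8|tail -1;  echo '{"rows":[[0,0.0025,0,0,0],[0,0.0025,0,0,0],[0,0,0,0,0]]}' > rows.txt && python3 inch.py rows.txt; python3 sc.py s8|tail -1;echo '{"rows":[[0,0.0025,0,0,0],[0,0.0017,0,0,0],[0,0,0,0,0]]}' > rows.txt && python3 inch.py rows.txt; python3 sc.py s8|tail -1
```

```text
t: 13.9
tool_pos: [0.5991, 0.0507, 0.0233]
tool_rot: [[0.779, -0.627, -0.001], [-0.627, -0.779, 0.0], [-0.001, 0.0, -1.0]]
wrist_force: [-2.9, 3.3, 1.5]
width: 0.003
grasp_force: 1.8
tcp xu,yu -112.15381186269005 -0.5988354576735517 F u -4.347908708291762 0.7659362144559059
t: 14.2
tool_pos: [0.6006, 0.0494, 0.0233]
tool_rot: [[0.779, -0.626, -0.002], [-0.626, -0.779, 0.001], [-0.002, 0.001, -1.0]]
wrist_force: [-5.2, 4.5, 3.8]
width: 0.009
grasp_force: 3.3
tcp xu,yu -110.22453856933988 -0.5993215633558044 F u -6.920508156457857 0.2555244534627253
t: 14.5
tool_pos: [0.6035, 0.0474, 0.0233]
tool_rot: [[0.78, -0.626, -0.0], [-0.626, -0.78, 0.0], [-0.0, 0.0, -1.0]]
wrist_force: [-2.1, 2.0, 1.1]
width: 0.008
grasp_force: 1.6
tcp xu,yu -106.68856795903241 -0.452444303249576 F u -2.865399909872361 0.27320326209327644
```

In the tool's units: 0.001 m / 0.6 = 0.0017.

```bash
echo '{"rows":[[0,0.0017,0,0,0],[0,0.0017,0,0,0],[0,0,0,0,0]]}' > rows.txt && python3 inch.py rows.txt; python3 sc.py s8|tail -1;  echo '{"rows":[[0,0.0017,0,0,0],[0,0.0017,0,0,0],[0,0,0,0,0]]}' > rows.txt && python3 inch.py rows.txt; python3 sc.py s9|tail -1
python3 - <<'E'
from h import *
cv2.imwrite('pics/w9.png',optics.capture('wrist')['color'])
E
```

```text
t: 14.8
tool_pos: [0.6063, 0.0452, 0.0236]
tool_rot: [[0.779, -0.627, 0.002], [-0.627, -0.779, -0.001], [0.002, -0.001, -1.0]]
wrist_force: [0.3, -0.3, -0.7]
width: 0.006
grasp_force: 0.0
tcp xu,yu -103.09062952470747 -0.33305104371162414 F u 0.43626519030540983 0.012482352429375334
t: 15.1
tool_pos: [0.6073, 0.0443, 0.0234]
tool_rot: [[0.779, -0.627, 0.001], [-0.627, -0.779, -0.0], [0.001, -0.0, -1.0]]
wrist_force: [-0.3, -0.3, 0.8]
width: 0.004
grasp_force: 0.0
tcp xu,yu -101.76844197914822 -0.46732269691060957 F u -0.10613380508354195 -0.41162002081835253
```

View pics/s9.png

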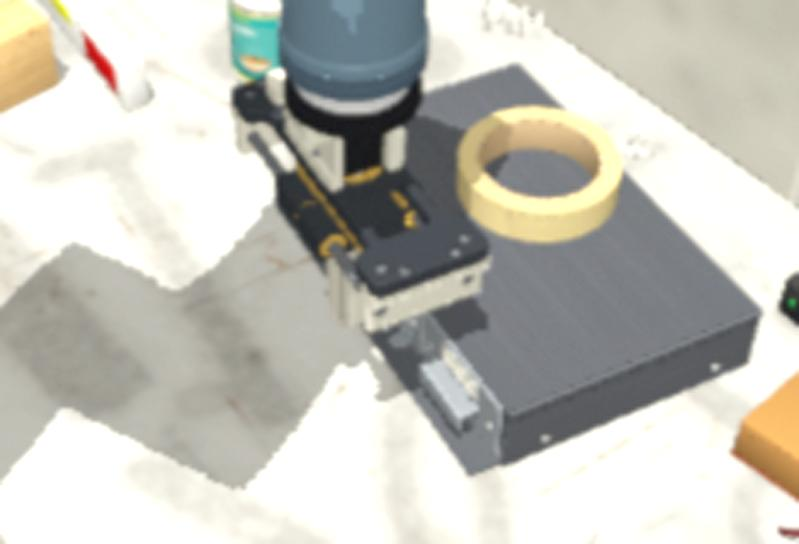

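The force fell to zero as the rollers drew the drawer in. I'll follow up with a light press to confirm the hard stop.

In the tool's units: 0.001 m / 0.6 = 0.0017.

```bash
echo '{"rows":[[0,0.0017,0,0,0],[0,0.0017,0,0,0],[0,0,0,0,0]]}' > rows.txt && python3 inch.py rows.txt; python3 sc.py s8|tail -1;  echo '{"rows":[[0,0.0017,0,0,0],[0,0.0008,0,0,0],[0,0,0,0,0]]}' > rows.txt && python3 inch.py rows.txt; python3 sc.py s9|tail -1; echo '{"rows":[[0,0.0017,0,0,0],[0,0,0,0,0]]}' > rows.txt && python3 inch.py rows.txt; python3 sc.py s9|tail -1
```

```text
t: 15.45
tool_pos: [0.6084, 0.0433, 0.0233]
tool_rot: [[0.779, -0.627, -0.0], [-0.627, -0.779, 0.0], [-0.0, 0.0, -1.0]]
wrist_force: [-0.2, 0.1, 0.4]
width: 0.004
grasp_force: 0.0
tcp xu,yu -100.2649088096118 -0.53019807162377 F u -0.23052474368089226 -0.04431261359600663
t: 15.75
tool_pos: [0.6085, 0.0432, 0.0233]
tool_rot: [[0.779, -0.627, -0.002], [-0.627, -0.779, 0.001], [-0.002, 0.0, -1.0]]
wrist_force: [-3.6, 3.3, 2.4]
width: 0.004
grasp_force: 2.5
tcp xu,yu -100.1115822262716 -0.5488168109303598 F u -4.867822006355585 0.2685975114050195
t: 15.97
tool_pos: [0.6086, 0.0432, 0.0233]
tool_rot: [[0.779, -0.626, -0.003], [-0.626, -0.779, 0.002], [-0.004, 0.001, -1.0]]
wrist_force: [-6.0, 5.8, 5.5]
width: 0.006
grasp_force: 4.0
tcp xu,yu -100.08220543470387 -0.5368491506250381 F u -8.321324192091717 0.808829139210254
```

It meets a hard stop (8 N with no movement), and the force peaked about 10 mm short, as the catch should. Backing off and checking.

In the tool's units: -0.035 m / 0.6 = -0.0583, -0.03 m / 0.6 = -0.05.

```bash
echo '{"rows":[[0,-0.0083,0,0,0],[0,-0.0333,0,0,0],[0,-0.0583,0,0,0],[0,-0.05,0,-0.0333,0],[0,-0.05,0,-0.05,0]]}' > rows.txt && python3 inch.py rows.txt; echo '{"rows":[[0,-0.0667,0,0,0],[0,-0.0667,0,0,0],[0,-0.05,0,-0.0333,0],[0,0,0,0,0]]}' > rows.txt && python3 inch.py rows.txt; python3 sc.py s10
```

```text
t: 16.43
tool_pos: [0.514, 0.1168, 0.0706]
tool_rot: [[0.779, -0.627, -0.006], [-0.627, -0.779, -0.001], [-0.004, 0.004, -1.0]]
wrist_force: [-0.5, 1.0, 0.7]
width: 0.004
grasp_force: 0.0
t: 16.77
tool_pos: [0.4279, 0.1882, 0.0948]
tool_rot: [[0.781, -0.624, 0.001], [-0.624, -0.781, 0.001], [-0.0, -0.001, -1.0]]
wrist_force: [0.1, 1.3, 0.7]
width: 0.007
grasp_force: 0.0
t 16.7667 p [0.4279 0.1882 0.0948] yaw -38.61 F [0.1 1.3 0.7] w 0.007 g 0.0 q [ 10.   14.6 109.5   0.   55.9 138.6]
tcp xu,yu -331.75644546108197 -0.3418223874232713 F u -0.752049723973781 1.0721098337619308
```

View pics/s10.png

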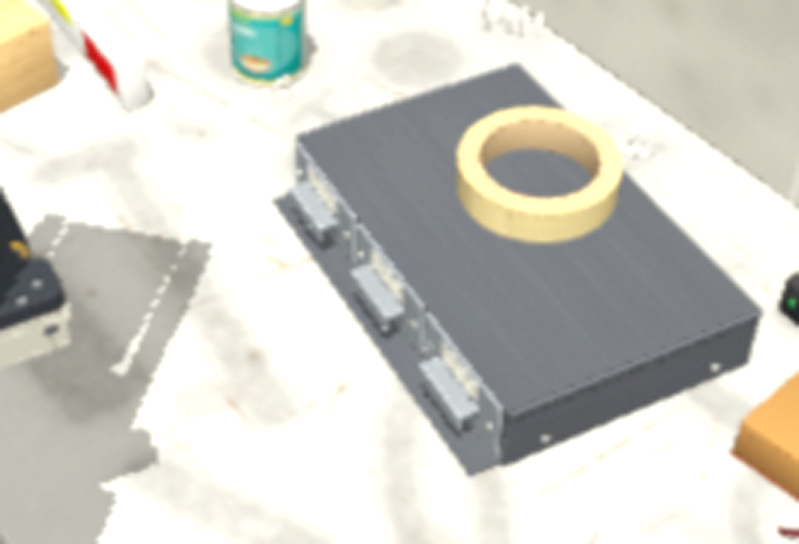

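All three plates and pulls line up (pulls at 315,210 / 377,290 / 447,390), the tape hasn't moved, and the arm is clear. Handing in.

```bash
python3 -c "
from station import r, optics
print(r.job_done())"
```

```text
the job is handed in; nothing more can be done
None
```

The drawer is turned round and home in the middle bay, in line with its neighbours, and the job is handed in at about 17 s. The catch snapped, and pushing from in front never read above about 9 N at the wrist. The pen and pencil were in it when last seen, just before insertion, and the tape had not moved; I did not check the other bystanders separately.

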